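Refit a reversed chime hammer

ROBOT

A 6-joint arm with a two-finger parallel gripper is mounted at the origin on the work surface. World frame = base frame: x ahead of the robot, y to its left, z up, the work surface at z = 0. Lengths are in m, angles in rad, forces in N, time in s.
With the tool pointing down it reaches from about 0.4 to 0.925 m from the base axis. Payload 12.5 kg.
Tool frame: the origin (TCP) lies midway between the tips of the shut fingers; the grasp point (between the pads) lies 19 mm behind it (arm.pinch_z is the distance from the TCP to the grasp point, in m); z points along the fingers, y is the direction in which the jaws open and shut (so a half turn about z gives the same grasp; the last joint's range is limited). The gripper opens to 95 mm and grips with 3 to 60 N. Pads are 20 mm wide; open, the fingers measure 119 mm over their backs; the gripper's body (75 mm by 180 mm) begins 59 mm behind the grasp point.
Start: joints at [-1.208, 0.491, 1.559, -0, 1.092, -0.106], TCP at [0.282, -0.558, 0.215] pointing down, gripper open.
Joint ranges: [-3.1, 3.1], [-0.84, 2.19], [0.05, 2.79], [-1.13, 4.28], [0.06, 2.93], [-2.69, 2.69]. Speed limits (rad/s): [2.22, 2.22, 2.79, 3.14, 3.14, 3.14].

INTERFACE

Orientations are given as a rotation vector (axis times angle).
In Python, from bench import arm, viewer gives the robot as it stands.
- The arm moves only by the shell command python3 -m jog 'ROWS' [OPENING]. ROWS is JSON, a list of rows, each a list of 6 numbers: the shift along the tool's x, y, z in m, then the turn, a rotation vector about the tool's x, y, z in rad. In form: [[tx, ty, tz, ax, ay, az], ...]. A call has 1 to 5 rows; each row shifts and turns the commanded pose from where the row before left it, along the tool's axes as they then stand; what a row does not reach is not made up. A row lasts 1/10 s, in which the tool goes at most 50 mm and 8.59 degrees, less where a joint would pass 70% of its speed; a pose out of reach is approached as far as the arm can. A call is refused whole if a number of a shift passes 0.05 or a number of a turn 0.15, either way. A call with a gripper value outside its range is refused whole. OPENING is the opening, from -1 (shut) to 1 (fully open), set as the call begins (- or left out, the last holds). The fingers move at their own pace and stop on an object; the grip force is fixed at half the most. Time passes only in rows, so rows that do not move let the fingers close. It gives the time, the measured TCP pose, the force and the opening at its end, in the units of the state.
- arm.get_state(): the state, without advancing time (a new reading comes with each control period).
- viewer.snapshot(name): name is "scene" or "top"; returns the picture (384x512x3 uint8, blue, green, red); there is no depth.
- viewer.get_calibration(name): a dict with "mtx" (3x3 intrinsics, pixels), "R" (3x3) and "t" (3): a world point X has camera coordinates R X + t. Camera axes: x right, y down, z forward; pixel columns grow to the right and rows downward; lengths in m; the calibration is good to about 2 mm. A picture is of the moment at which its call begins. get_calibration takes no time and is no camera call.
- arm.close_job(): hands the job in, once; it reports no verdict.
The state is a dict: "time_s": time; "joint_pos": joint angles; "qd": joint speeds; "tau": joint torques, N m; "tool_pos": TCP position; "tcp_rot": TCP orientation; "contact_force": force on the tool from outside, world axes, zero at the start; "ft_torque": the same for the moment, N m; "width": opening from 0.0 (shut) to 1.0 (fully open).
Only numpy, scipy, OpenCV 4.12 (cv2) and the standard library are available. Lean on these libraries where they do the work, as an engineer would, in place of code of your own. Each camera call takes 0.05 s, during which the arm holds its last target.

TASK

On one of the two chime stands the hammer was fitted back to front, with its round head at the end away from the bell. Lift that hammer off its pivot post, turn it end for end and put it back on the post, fully down, with its head beside the bell and its arm between the two small limit pins. Leave the hammer on the other stand on its post as it is.

Things in the scene. Friction and masses are not known exactly. Their poses are not given: they have to be found in the camera images.
- hammer: The back-to-front hammer, 0.3 kg: brass bar 12 wide, 8 thick; at its middle a square steel hub 34 x 34, 42 high (grip any two sides above the bar) with a 22 mm through hole; at one end an upright round head, 22 across and high. Undersides level. Origin: hole axis, underside. x along the bar to the head (x = +80), tail ends at -76; z up. Starts pointing opposite to the stand's x within 5 deg.
- hammer_head (a point): Centre of that hammer's round head: 80 mm from the hole axis along the hammer's x, 11 mm above its underside. On the stand the bell (brass, 52 mm across, top 50 mm above the bench) is at the stand's x = +85, y = +66; the refitted head lies beside it at about x = +80, y = 0.
- stand: Its stand, fixed to the bench; plate 10 thick, x -95..105, y -50..94 mm. Origin: post axis at bench level; x points to the bell end, z up. Steel post 19 mm across at the foot, tapering to 7 at the top, 54 above the bench. Hammer's underside seats at 16. Limit pins, 6 across, tops at 32, at x = 50, y = +20 and -20: they stop the arm at 12 deg either way, so it must be lifted to turn.
- other_hammer: Identical hammer on an identical second stand, correctly fitted with its head beside its bell; leave it alone. Origin and axes as for the first hammer. Its stand's origin is 16 mm below its origin, and that stand's x points the same way within 5 deg.
There are look-alikes about, which are no part of the job. What is shaped like the hammer but pink or purple is not meant.

How it is judged:
On the way:
1. the wrongly fitted hammer is lifted clear above the top of its post (z of hammer in the frame of stand above 0.056 m), for 0.1 s.
At the end, for the whole second after the job is handed in: The hammer is at rest on the same stand's post: hole axis within 6 mm of the post's, underside within 5 mm of the seat height, level within 7 degrees; its head is at the bell end, over 70 mm from the post along the stand's x and within 26 mm of its centre line (horizontal distance between hammer and stand below 0.006 m and z of hammer in the frame of stand between 0.011 and 0.021 m and angle between hammer's own z axis and vertical below 0.12 rad and x of hammer_head in the frame of stand above 0.07 m and y of hammer_head in the frame of stand between -0.026 and 0.026 m and linear speed of hammer below 0.02 m/s and angular speed of hammer below 0.2 rad/s); the robot touches nothing.
It fails at once if the correctly fitted hammer on the other stand is shifted by more than 10 mm or tipped (distance of other_hammer from where it was at the start of the episode above 0.01 m or angle between other_hammer's own z axis and vertical above 0.2 rad).
It also fails if it takes over 38 s, if anything falls off the work surface, if the arm or the gripper's body presses on something with over 40 N, if the wrist force passes 120 N, or if a joint passes its speed limit or range.

## Working session

There is one attempt and no reset: what is moved stays moved. The work goes in short steps, Python scripts to look and compute and a shell command to move; the robot and the scene stay as the last step left them, time stands still between calls to the robot, and variables do not carry over. Pictures are saved under pics/ and viewed, and the job is handed in when it is done.

```bash
mkdir -p pics; ls
python3 - <<'E'
from bench import arm, viewer
import cv2, numpy as np
print(arm.get_state(), arm.pinch_z)
for n in("scene","top"):
    im=viewer.snapshot(n); cv2.imwrite(f"pics/{n}0.png",im)
    c=viewer.get_calibration(n); print(n,c)
E
```

```text
pics
{'time_s': 0.0, 'joint_pos': array([-1.20760066e+00,  4.91534548e-01,  1.55944351e+00, -2.12804411e-05,
        1.09170263e+00, -1.05630268e-01]), 'qd': array([-0.00038118,  0.00025777,  0.00193191,  0.00062566,  0.0008598 ,
       -0.00062676]), 'tau': array([-1.30461856e-03, -6.12640214e+01, -2.58186686e+01,  6.92513608e-02,
        4.81570722e-02, -5.22318010e-05]), 'tool_pos': array([ 0.28231156, -0.55733452,  0.21407933]), 'tcp_rot': array([-3.05462205e+00, -7.29469082e-01,  2.48817534e-04]), 'contact_force': array([-0.11582318, -0.45527793, -0.18339981]), 'ft_torque': array([-0.01768671,  0.0201303 , -0.03228434]), 'width': 0.998183163534476} 0.0188
scene {'mtx': array([[473.1773025 ,   0.        , 258.61710401],
       [  0.        , 473.1773025 , 186.66299559],
       [  0.        ,   0.        ,   1.        ]]), 'R': array([[ 0.84263307,  0.53831217,  0.0137663 ],
       [ 0.29653339, -0.44252819, -0.84630772],
       [-0.44948577,  0.71720904, -0.53251642]]), 't': array([-0.35987006, -0.02040337,  1.49657808])}
top {'mtx': array([[442.65559012,   0.        , 255.04475787],
       [  0.        , 442.65559012, 195.71738364],
       [  0.        ,   0.        ,   1.        ]]), 'R': array([[ 0.00762342, -0.99984319,  0.01598388],
       [-0.98450759, -0.01030473, -0.1750389 ],
       [ 0.17517616, -0.01440186, -0.98443177]]), 't': array([0.06963634, 0.38383427, 1.31327768])}
```

View pics/scene0.png

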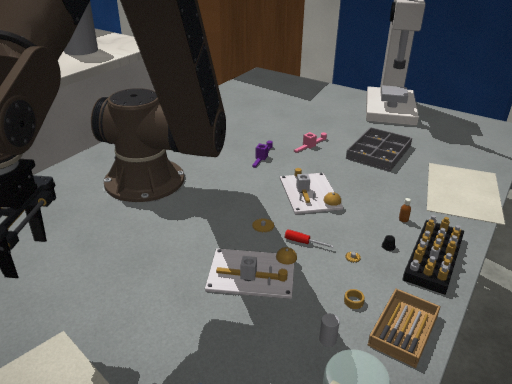

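View pics/top0.png

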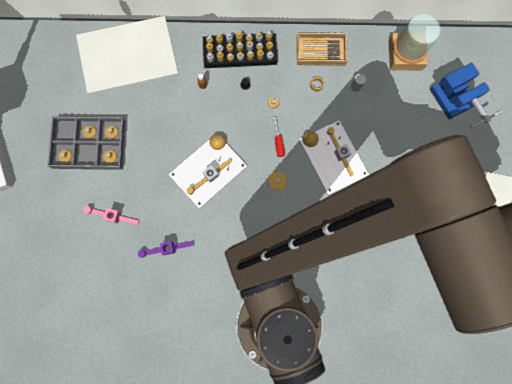

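Run:
```python
import cv2, numpy as np
t=cv2.imread("pics/top0.png"); s=cv2.imread("pics/scene0.png")
def c(im,x,y,w,h,k): return cv2.resize(im[y:y+h,x:x+w],None,fx=k,fy=k,interpolation=cv2.INTER_CUBIC)
cv2.imwrite("pics/tA.png",c(t,160,125,100,75,8))
cv2.imwrite("pics/tB.png",c(t,290,110,100,75,8))
cv2.imwrite("pics/sA.png",c(s,265,160,90,60,8))
```

```text
(no output)
```

View pics/tA.png

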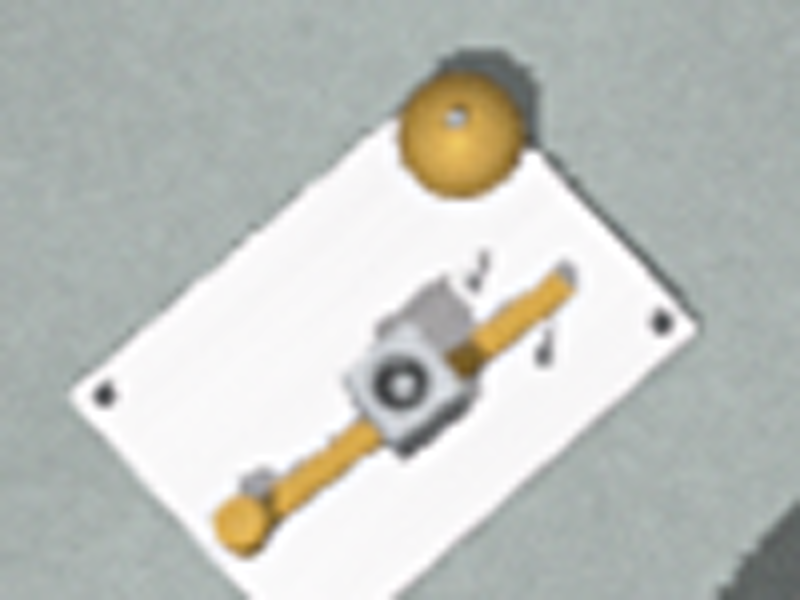

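View pics/tB.png

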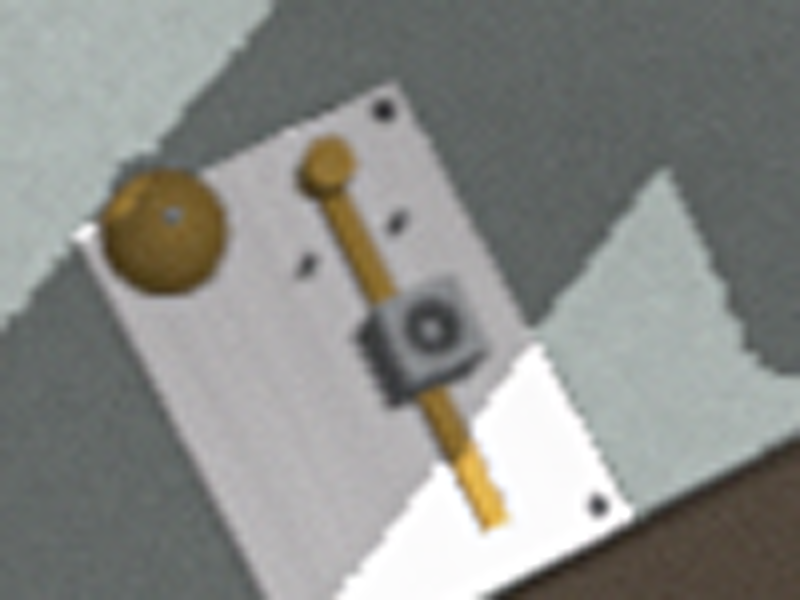

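View pics/sA.png

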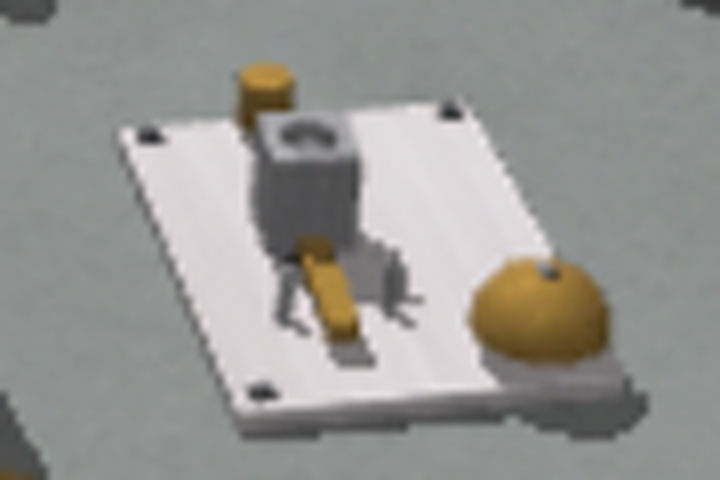

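```bash
cat > h.py <<'E'
import numpy as np, cv2
from scipy.optimize import least_squares
from scipy.spatial.transform import Rotation as R
from bench import arm, viewer
def proj(n,X):
    c=viewer.get_calibration(n); p=(c["R"]@np.atleast_2d(X).T).T+c["t"]; q=(c["mtx"]@p.T).T
    return q[:,:2]/q[:,2:]
def back(n,uv,z):
    c=viewer.get_calibration(n); d=c["R"].T@np.linalg.inv(c["mtx"])@np.array([uv[0],uv[1],1.]); o=-c["R"].T@c["t"]
    return o+d*(z-o[2])/d[2]
def fit(n,loc,uv,x0):
    loc=np.array(loc);uv=np.array(uv)
    def w(p):
        c,s=np.cos(p[2]),np.sin(p[2]); return np.c_[p[0]+c*loc[:,0]-s*loc[:,1],p[1]+s*loc[:,0]+c*loc[:,1],loc[:,2]]
    r=least_squares(lambda p:(proj(n,w(p))-uv).ravel(),x0); return r.x,r.fun.reshape(-1,2)
def cr(p,x0,y0,k): return [x0+(p[0]+.5)/k-.5,y0+(p[1]+.5)/k-.5]
E
python3 - <<'E'
from h import *
np.set_printoptions(precision=4,suppress=True)
T=lambda p:cr(p,160,125,8); S=lambda p:cr(p,265,160,8)
hub=back("top",T((400,383)),.058);hs=back("scene",S((308,137)),.058)
head=back("top",T((243,523)),.038);heads=back("scene",S((266,77)),.038)
tail=back("top",T((570,272)),.024)
print("hub",hub,hs,"head",head,heads,np.linalg.norm(head-hub)," yaw",np.arctan2(*(head-hub)[1::-1]),np.arctan2(*(head-tail)[1::-1]))
loc=[(-.095,.094,.01),(.105,-.05,.01),(.085,.066,.05),(0,0,.054)]
print(fit("top",loc,[T((72,395)),T((698,325)),T((456,117)),T((403,386))],[hub[0],hub[1],-.5]))
loc=[(-.095,-.05,.01),(-.095,.094,.01),(.105,-.05,.01),(.085,.066,.05),(.105,.094,.01)]
print(fit("scene",loc,[S((120,130)),S((462,100)),S((240,417)),S((550,270)),S((625,383))],[hub[0],hub[1],-.5]))
E
```

```text
hub [0.4485 0.2108 0.058 ] [0.449  0.2112 0.058 ] head [0.3981 0.2707 0.038 ] [0.3988 0.273  0.038 ] 0.0807440283509024  yaw 2.2711026799771408 2.2749990375089713
(array([ 0.4489,  0.2098, -0.8206]), array([[-0.2849,  0.132 ],
       [ 0.1279,  0.0814],
       [ 0.0635,  0.0039],
       [ 0.0912, -0.2166]]))
(array([ 0.4503,  0.2092, -0.8216]), array([[-0.2409,  0.2913],
       [ 0.4218,  0.4538],
       [-0.0212,  0.1552],
       [-0.4259, -0.5997],
       [ 0.2923, -0.2187]]))
```

Candidates in the top view are:
- the hammer on stand A (210,172), with its head at (190,190), away from the bell at (217,140)
- the hammer on stand B (343,152), with its head beside the bell
- the pink look-alike (111,215)
- the purple look-alike (167,247)

The close crops show A is the back-to-front one: its tail is between the pins. Stand A is at about (0.449, 0.210), yaw -0.821, and its hammer's yaw is 2.273. I'll grip with the jaws along the bar, which means tool y at yaw -0.868 and q6 at about +1.3. That leaves room for the half turn.

```bash
python3 -m jog '[[0,0,0,0,0,-0.117],[0,0,0,0,0,-0.117],[0.02,-0.009,0,0,0,0],[0.037,-0.016,0,0,0,0],[0.037,-0.016,0,0,0,0]]' 1
python3 -m jog '[[0.037,-0.016,0,0,0,0],[0.037,-0.016,0,0,0,0],[0.037,-0.016,0,0,0,0],[0.037,-0.016,0,0,0,0],[0.037,-0.016,0,0,0,0]]'
```

```text
time_s: 0.6
tool_pos: [0.3276, -0.4645, 0.2141]
tcp_rot: [-2.949, -1.079, 0.0]
contact_force: [0.4, -0.2, 0.3]
width: 1.0
time_s: 1.1
tool_pos: [0.4175, -0.2834, 0.2145]
tcp_rot: [-2.95, -1.081, 0.0]
contact_force: [0.8, -0.5, 0.0]
width: 1.001
```

```bash
python3 -m jog '[[0.04,-0.022,0,0,0,0],[0.029,-0.034,0,0,0,0],[0.029,-0.034,0,0,0,0],[0.029,-0.034,0,0,0,0],[0.029,-0.034,0,0,0,0]]'
python3 -m jog '[[0.029,-0.034,0,0,0,0],[0.029,-0.034,0,0,0,0],[0.029,-0.034,0,0,0,0],[0.029,-0.034,0,0,0,0],[0,0,0,0,0,0]]'
```

```text
time_s: 1.6
tool_pos: [0.4336, -0.0618, 0.2145]
tcp_rot: [-2.95, -1.081, 0.0]
contact_force: [1.4, 0.2, -0.2]
width: 1.0
time_s: 2.1
tool_pos: [0.4341, 0.1192, 0.2145]
tcp_rot: [-2.946, -1.089, -0.0]
contact_force: [-0.1, -1.6, 0.6]
width: 0.999
```

```bash
cat > rem.py <<'E'
from h import *
import sys
s=arm.get_state(); Rm=R.from_rotvec(s["tcp_rot"]).as_matrix()
t=np.array(eval(sys.argv[1])); print("tool shift",np.round(Rm.T@(t-s["tool_pos"]),4),"yaw y",np.round(np.arctan2(Rm[1,1],Rm[0,1]),4),"pos",np.round(s["tool_pos"],4),"q",np.round(s["joint_pos"],3), "z ax",np.round(Rm[:,2],4),"t",s["time_s"],"w",s["width"],s["contact_force"])
E
python3 rem.py '[.4487,.2108,.1]'
```

```text
tool shift [ 0.0707 -0.06    0.1145] yaw y -0.863 pos [0.4341 0.1192 0.2145] q [1.210e-01 2.430e-01 1.967e+00 1.000e-03 9.310e-01 9.830e-01] z ax [-1.e-04  5.e-04 -1.e+00] t 2.1 w 0.999285038006103 [-0.12220248 -1.60459189  0.59930323]
```

```bash
python3 -m jog '[[0.0236,-0.02,0.03,0,0,0.005],[0.0236,-0.02,0.03,0,0,0],[0.0235,-0.02,0.03,0,0,0],[0,0,0.01,0,0,0],[0,0,0,0,0,0]]'
python3 rem.py '[.4487,.2106,.03]'
python3 - <<'E'
from h import *
for n in("scene","top"):
    im=viewer.snapshot(n); cv2.imwrite(f"pics/{n}1.png",im)
s=cv2.imread("pics/scene1.png")[130:230,240:370];cv2.imwrite("pics/s1c.png",cv2.resize(s,None,fx=6,fy=6,interpolation=2))
E
```

```text
time_s: 2.6
tool_pos: [0.4493, 0.2061, 0.1131]
tcp_rot: [2.952, 1.075, -0.006]
contact_force: [0.4, -1.2, 0.5]
width: 1.0
tool shift [ 0.0027 -0.0037  0.0831] yaw y -0.8721 pos [0.4493 0.2061 0.1131] q [ 0.296  0.451  1.981 -0.     0.713  1.169] z ax [-0.0033 -0.0013 -1.    ] t 2.6 w 0.9996016938297317 [ 0.38917978 -1.18688111  0.50746199]
```

View pics/s1c.png

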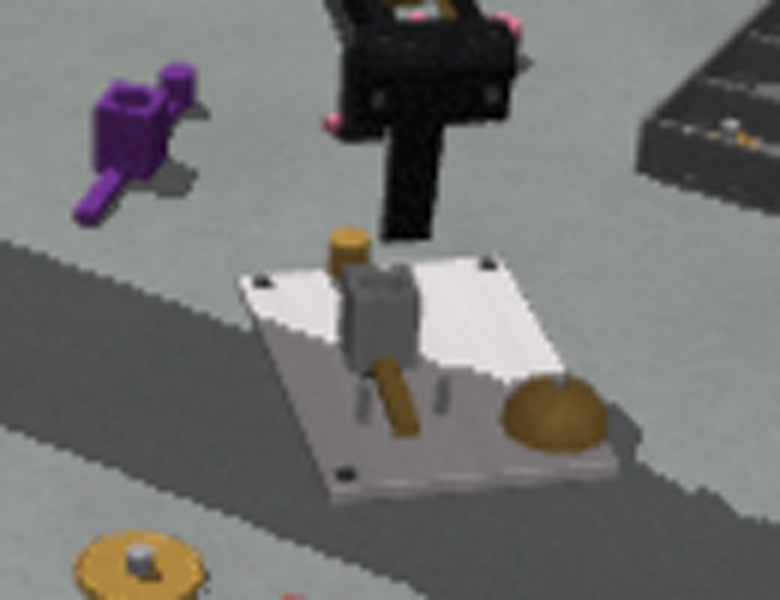

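The fingers are above the hub on stand A, at crop (380,310), and about in line with the bar. I'll correct the offset and go down.

```bash
python3 -m jog '[[0,0,0.02,0,0,0],[0,0,0.01,0,0,0],[0,0,0,0,0,0]]'
python3 rem.py '[.4487,.2106,.03]'
```

```text
time_s: 3.0
tool_pos: [0.4499, 0.2058, 0.0845]
tcp_rot: [2.953, 1.072, -0.002]
contact_force: [-0.2, 0.2, -0.3]
width: 1.002
tool shift [ 0.0022 -0.0044  0.0545] yaw y -0.8741 pos [0.4499 0.2058 0.0845] q [ 0.296  0.498  2.005 -0.     0.639  1.17 ] z ax [-9.e-04 -4.e-04 -1.e+00] t 3.0 w 1.0015955834206203 [-0.21692508  0.16526008 -0.28530103]
```

```bash
python3 -m jog '[[0.002,-0.0044,0.02,0,0,-0.006],[0,0,0.02,0,0,0],[0,0,0.0135,0,0,0],[0,0,0,0,0,0],[0,0,0,0,0,0]]'
python3 rem.py '[.4487,.2106,.03]'
```

```text
time_s: 3.5
tool_pos: [0.4492, 0.2112, 0.032]
tcp_rot: [2.949, 1.082, 0.001]
contact_force: [0.2, 0.1, -0.0]
width: 0.999
tool shift [-0.0008  0.0001  0.002 ] yaw y -0.8673 pos [0.4492 0.2112 0.032 ] q [ 0.306  0.593  2.036 -0.     0.511  1.174] z ax [ 6.e-04  1.e-04 -1.e+00] t 3.5 w 0.9994533639817433 [ 0.22998691  0.09200506 -0.01388043]
```

```bash
python3 -m jog '[[-0.001,0,0.001,0,0,0],[0,0,0,0,0,0],[0,0,0,0,0,0],[0,0,0,0,0,0],[0,0,0,0,0,0]]' -1
python3 -m jog '[[0,0,0,0,0,0],[0,0,0,0,0,0],[0,0,0,0,0,0]]'
python3 rem.py '[.4487,.2106,.03]'
```

```text
time_s: 4.0
tool_pos: [0.4481, 0.2107, 0.0302]
tcp_rot: [2.949, 1.083, 0.0]
contact_force: [-0.7, -1.0, -0.7]
width: 0.637
time_s: 4.3
tool_pos: [0.448, 0.2107, 0.0301]
tcp_rot: [2.949, 1.083, -0.0]
contact_force: [-0.2, 0.3, -0.2]
width: 0.383
tool shift [0.0005 0.0005 0.0001] yaw y -0.867 pos [0.448  0.2107 0.0301] q [ 0.306  0.596  2.04  -0.     0.506  1.173] z ax [-1.e-04 -1.e-04 -1.e+00] t 4.3 w 0.3826474419250466 [-0.22915472  0.31041583 -0.18851268]
```

```bash
python3 -m jog '[[0,0,0,0,0,0],[0,0,0,0,0,0],[0,0,0,0,0,0]]' -1
python3 rem.py '[.4487,.2106,.03]'
```

```text
time_s: 4.6
tool_pos: [0.4481, 0.2106, 0.0301]
tcp_rot: [2.949, 1.083, 0.0]
contact_force: [0.8, -0.8, -0.1]
width: 0.356
tool shift [0.0004 0.0004 0.0001] yaw y -0.867 pos [0.4481 0.2106 0.0301] q [ 0.306  0.596  2.04  -0.     0.506  1.173] z ax [ 2.e-04 -1.e-04 -1.e+00] t 4.6 w 0.35621301809592887 [ 0.8462627  -0.84594394 -0.11248054]
```

Gripped: the width of 0.356 is about 34 mm. Lifting.

```bash
python3 -m jog '[[0,0,-0.01,0,0,0],[0,0,-0.02,0,0,0],[0,0,-0.02,0,0,0],[0,0,-0.02,0,0,0],[0,0,-0.01,0,0,0]]'
python3 -m jog '[[0,0,-0.005,0,0,0],[0,0,0,0,0,0]]'
python3 rem.py '[.449,.2097,.03]'
python3 - <<'E'
from h import *
for n in("scene",):
    im=viewer.snapshot(n); cv2.imwrite(f"pics/{n}2.png",im)
s=cv2.imread("pics/scene2.png")[110:210,240:370];cv2.imwrite("pics/s2c.png",cv2.resize(s,None,fx=6,fy=6,interpolation=2))
E
```

```text
time_s: 5.1
tool_pos: [0.4482, 0.2108, 0.1119]
tcp_rot: [2.949, 1.083, 0.003]
contact_force: [-0.1, -0.3, -3.2]
width: 0.356
time_s: 5.3
tool_pos: [0.448, 0.2107, 0.1153]
tcp_rot: [2.949, 1.083, 0.001]
contact_force: [0.3, 0.1, -3.8]
width: 0.358
tool shift [0.0001 0.0014 0.0853] yaw y -0.867 pos [0.448  0.2107 0.1153] q [ 0.306  0.447  1.98  -0.     0.714  1.173] z ax [ 4.e-04  0.e+00 -1.e+00] t 5.3 w 0.35792976265330123 [ 0.34716864  0.05198064 -3.78569476]
```

View pics/s2c.png

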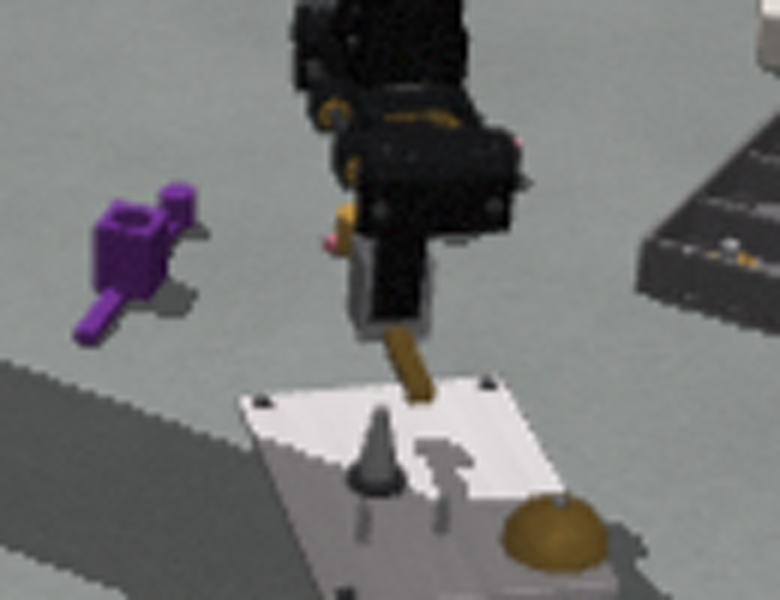

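The hammer is off the post, with its hub at crop (395,285) and the bare post tip at (381,408). Next is the half turn, 22 × 0.145.

```bash
for i in 1; do :; done
python3 -m jog '[[0,0,0,0,0,-0.07],[0,0,0,0,0,-0.145],[0,0,0,0,0,-0.145],[0,0,0,0,0,-0.145],[0,0,0,0,0,-0.145]]'
python3 -m jog '[[0,0,0,0,0,-0.145],[0,0,0,0,0,-0.145],[0,0,0,0,0,-0.145],[0,0,0,0,0,-0.145],[0,0,0,0,0,-0.145]]'
python3 -m jog '[[0,0,0,0,0,-0.145],[0,0,0,0,0,-0.145],[0,0,0,0,0,-0.145],[0,0,0,0,0,-0.145],[0,0,0,0,0,-0.145]]'
python3 -m jog '[[0,0,0,0,0,-0.145],[0,0,0,0,0,-0.145],[0,0,0,0,0,-0.145],[0,0,0,0,0,-0.145],[0,0,0,0,0,-0.145]]'
python3 -m jog '[[0,0,0,0,0,-0.145],[0,0,0,0,0,-0.145],[0,0,0,0,0,-0.073],[0,0,0,0,0,0],[0,0,0,0,0,0]]'
python3 rem.py '[.449,.2097,.03]'
python3 - <<'E'
from h import *
for n in("scene","top"):
    im=viewer.snapshot(n); cv2.imwrite(f"pics/{n}3.png",im)
s=cv2.imread("pics/scene3.png")[110:210,240:370];cv2.imwrite("pics/s3c.png",cv2.resize(s,None,fx=6,fy=6,interpolation=2))
s=cv2.imread("pics/top3.png")[120:220,150:280];cv2.imwrite("pics/t3c.png",cv2.resize(s,None,fx=6,fy=6,interpolation=2))
E
```

```text
time_s: 5.85
tool_pos: [0.4476, 0.2105, 0.1141]
tcp_rot: [-2.443, -1.975, 0.003]
contact_force: [-0.6, -0.1, -3.8]
width: 0.355
time_s: 6.35
tool_pos: [0.4476, 0.2105, 0.1141]
tcp_rot: [-1.583, -2.712, 0.002]
contact_force: [-0.1, 0.1, -3.4]
width: 0.353
time_s: 6.85
tool_pos: [0.4476, 0.2105, 0.1141]
tcp_rot: [-0.519, -3.097, 0.001]
contact_force: [-0.1, 0.0, -3.0]
width: 0.358
time_s: 7.35
tool_pos: [0.4476, 0.2105, 0.1141]
tcp_rot: [0.613, -3.079, 0.0]
contact_force: [0.1, -0.3, -3.3]
width: 0.355
time_s: 7.85
tool_pos: [0.4477, 0.2106, 0.1145]
tcp_rot: [1.147, -2.923, -0.0]
contact_force: [-1.2, 0.3, -4.1]
width: 0.358
tool shift [-0.0004 -0.0015  0.0845] yaw y 2.3186 pos [0.4477 0.2106 0.1145] q [ 0.306  0.449  1.98  -0.     0.714 -2.012] z ax [-1.2e-03 -4.0e-04 -1.0e+00] t 7.85 w 0.3584601384865491 [-1.23646612  0.25170657 -4.12774772]
```

View pics/s3c.png

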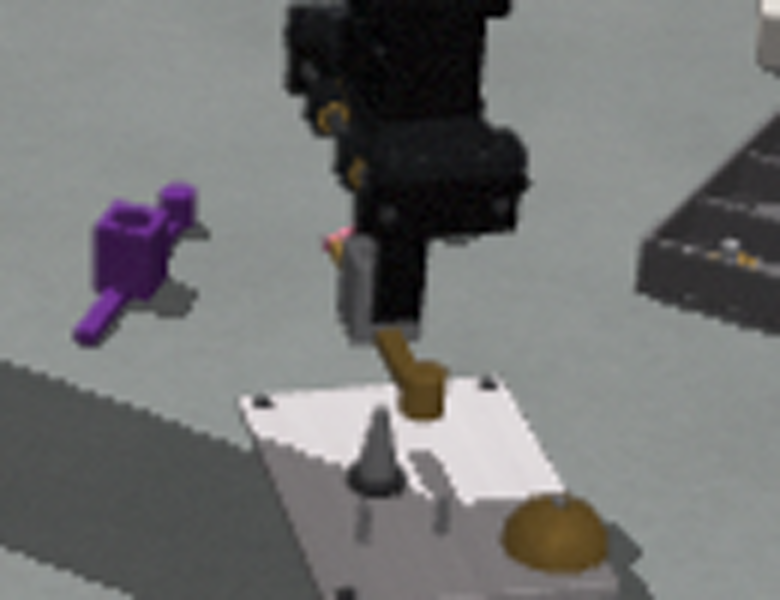

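View pics/t3c.png

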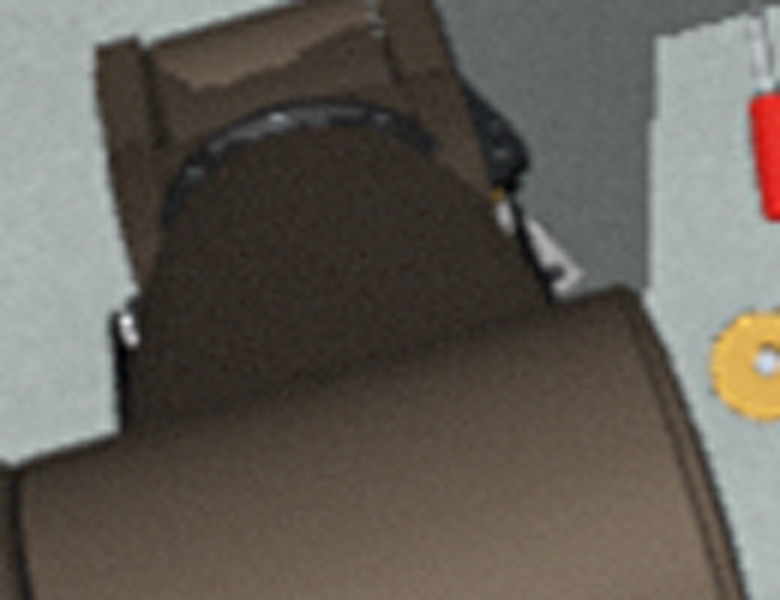

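The hammer is turned: its head is now at crop (422,390), on the bell side. I'll check its pose in the grip by overlaying the model.

```bash
cat > ov.py <<'E'
from h import *
def circ(x,y,z,r): a=np.linspace(0,2*np.pi,40); return np.c_[x+r*np.cos(a),y+r*np.sin(a),0*a+z]
def hammer():
    L=[]
    q=.017;sq=np.array([[-q,-q],[q,-q],[q,q],[-q,q],[-q,-q]])
    for z in(0,.042): L.append(np.c_[sq,[z]*5])
    for c in sq[:4]: L.append(np.array([[*c,0],[*c,.042]]))
    b=np.array([[-.076,-.006],[.08,-.006],[.08,.006],[-.076,.006],[-.076,-.006]]); L.append(np.c_[b,[.008]*5])
    for z in(0,.022): L.append(circ(.08,0,z,.011))
    return L
def stand():
    L=[np.array([[-.095,-.05,.01],[.105,-.05,.01],[.105,.094,.01],[-.095,.094,.01],[-.095,-.05,.01]])]
    L+=[circ(0,0,.016,.0095),circ(0,0,.054,.0035),circ(.085,.066,.01,.026)]
    for s in(1,-1): L+=[circ(.05,s*.02,.032,.003)]
    return L
def draw(img,n,L,pose,x0,y0,k,col):
    p,z,yaw=pose[:2],pose[2],pose[3]; c,s=np.cos(yaw),np.sin(yaw)
    for l in L:
        w=np.c_[p[0]+c*l[:,0]-s*l[:,1],p[1]+s*l[:,0]+c*l[:,1],l[:,2]+z]
        uv=(proj(n,w)-[x0,y0]+.5)*k-.5
        cv2.polylines(img,[np.round(uv).astype(int)],False,col,1,cv2.LINE_AA)
def crop(f,x0,y0,w,h,k): return cv2.resize(cv2.imread(f)[y0:y0+h,x0:x0+w],None,fx=k,fy=k,interpolation=cv2.INTER_CUBIC)
E
python3 - <<'E'
from ov import *
a=crop("pics/scene3.png",285,140,65,75,8)
draw(a,"scene",stand(),(.449,.2097,0,-.821),285,140,8,(255,0,255))
draw(a,"scene",hammer(),(.4477,.2106,.1005,-.823),285,140,8,(0,255,0))
cv2.imwrite("pics/o3.png",a)
E
```

```text
(no output)
```

View pics/o3.png

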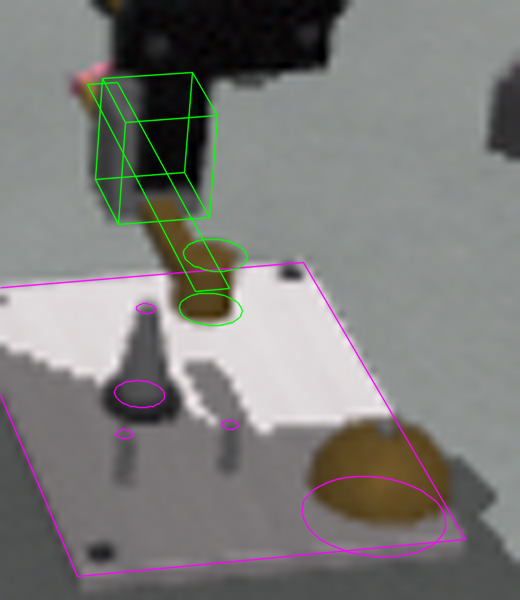

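Run:
```python
from ov import *
a=crop("pics/scene2.png",285,140,65,75,8)
draw(a,"scene",stand(),(.449,.2097,0,-.821),285,140,8,(255,0,255))
draw(a,"scene",hammer(),(.448,.2107,.1012,2.2746),285,140,8,(0,255,0))
b=crop("pics/scene0.png",285,150,65,75,8)
draw(b,"scene",stand(),(.449,.2097,0,-.821),285,150,8,(255,0,255))
draw(b,"scene",hammer(),(.4485,.2108,.016,2.273),285,150,8,(0,255,0))
cv2.imwrite("pics/o2.png",np.hstack([a,b])[:, :800])
```

```text
(no output)
```

View pics/o2.png

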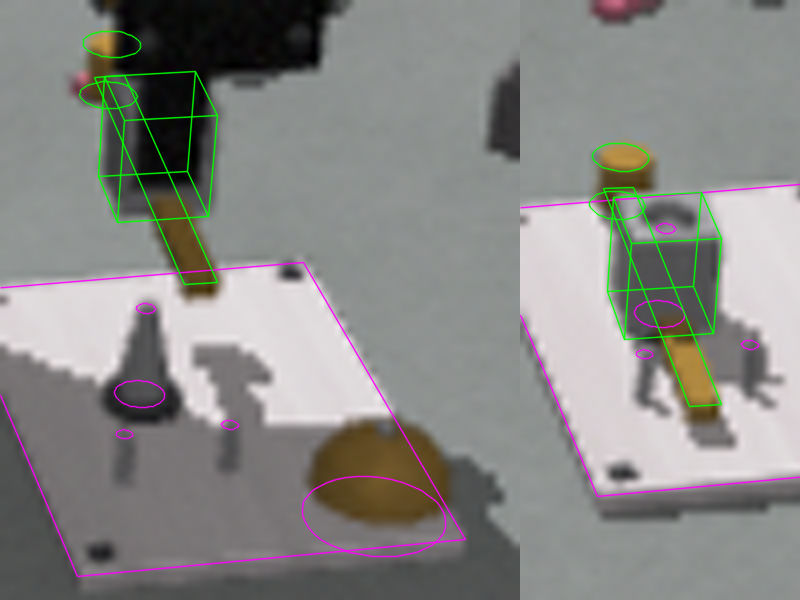

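The overlay shows the hammer about 4 mm left of the post line along tool x, because the hub sat slightly off-centre along the pads. I'll shift by -4.2 mm along tool x, lower to just above the post, and look again.

```bash
python3 -m jog '[[-0.0042,0,0.01,0,0,0],[0,0,0.012,0,0,0],[0,0,0.008,0,0,0],[0,0,0,0,0,0],[0,0,0,0,0,0]]'
python3 rem.py '[.449,.2097,.03]'
python3 - <<'E'
from ov import *
im=viewer.snapshot("scene"); cv2.imwrite("pics/scene4.png",im)
p=arm.get_state()["tool_pos"]
a=crop("pics/scene4.png",285,140,65,75,8); b=a.copy()
draw(a,"scene",stand(),(.449,.2097,0,-.821),285,140,8,(255,0,255))
draw(a,"scene",hammer(),(p[0],p[1],p[2]-.014,-.823),285,140,8,(0,255,0))
cv2.imwrite("pics/o4.png",np.hstack([a,b])[:,:800])
E
```

```text
time_s: 8.45
tool_pos: [0.451, 0.2135, 0.0847]
tcp_rot: [1.151, -2.922, 0.0]
contact_force: [-0.9, -0.4, -4.0]
width: 0.355
tool shift [ 0.004  -0.0014  0.0547] yaw y 2.3209 pos [0.451  0.2135 0.0847] q [ 0.31   0.502  1.995 -0.     0.645 -2.011] z ax [-8.e-04 -4.e-04 -1.e+00] t 8.45 w 0.35523041388889 [-0.9044167  -0.36276247 -4.03561315]
```

View pics/o4.png

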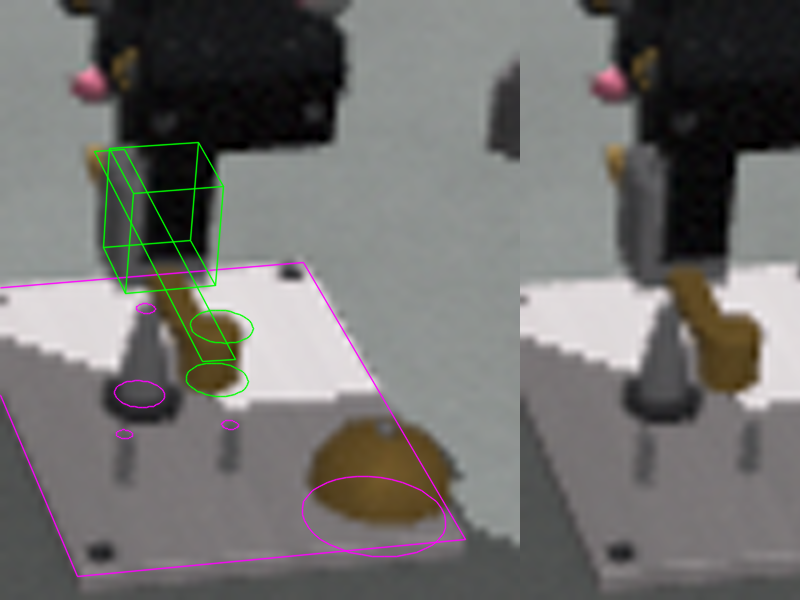

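Horizontally the hub bottom centre, about (151,266), lies on the post axis line, (142,400) to (148,303). I'll lower it onto the taper and watch the force.

```bash
python3 -m jog '[[0,-0.0007,0.01,0,0,0],[0,0,0.01,0,0,0],[0,0,0.005,0,0,0],[0,0,0.005,0,0,0],[0,0,0,0,0,0]]'
python3 -m jog '[[0,0,0.005,0,0,0],[0,0,0.004,0,0,0],[0,0,0,0,0,0]]'
python3 rem.py '[.449,.2097,.03]'
python3 - <<'E'
from ov import *
im=viewer.snapshot("scene"); cv2.imwrite("pics/scene5.png",im)
a=crop("pics/scene5.png",285,140,65,75,8)
cv2.imwrite("pics/o5.png",a)
E
```

```text
time_s: 9.0
tool_pos: [0.4513, 0.2129, 0.0544]
tcp_rot: [1.151, -2.922, 0.0]
contact_force: [0.5, -1.0, -3.4]
width: 0.357
time_s: 9.3
tool_pos: [0.4514, 0.2129, 0.0457]
tcp_rot: [1.151, -2.923, 0.0]
contact_force: [-0.1, 1.4, -3.7]
width: 0.356
tool shift [ 0.004  -0.0007  0.0157] yaw y 2.321 pos [0.4514 0.2129 0.0457] q [ 0.308  0.571  2.021 -0.     0.55  -2.012] z ax [-5.e-04 -3.e-04 -1.e+00] t 9.3 w 0.3562482780880729 [-0.13732051  1.42128447 -3.71148657]
```

View pics/o5.png

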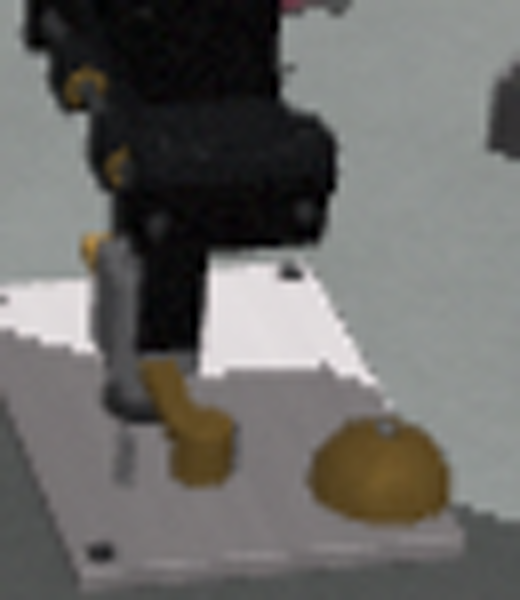

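The post is in the hole with no contact force, and the head at (203,450) is between the pin lines. Continuing down.

```bash
python3 -m jog '[[0,0,0.004,0,0,0],[0,0,0.004,0,0,0],[0,0,0,0,0,0]]'
python3 -m jog '[[0,0,0.003,0,0,0],[0,0,0.002,0,0,0],[0,0,0,0,0,0]]'
python3 rem.py '[.449,.2097,.0300]'
```

```text
time_s: 9.65
tool_pos: [0.4514, 0.2129, 0.0376]
tcp_rot: [1.151, -2.923, 0.0]
contact_force: [0.5, -0.6, -3.7]
width: 0.357
time_s: 9.95
tool_pos: [0.4515, 0.213, 0.0328]
tcp_rot: [1.151, -2.923, 0.0]
contact_force: [0.2, 0.3, -4.1]
width: 0.354
tool shift [ 0.004  -0.0007  0.0028] yaw y 2.321 pos [0.4515 0.213  0.0328] q [ 0.308  0.594  2.028 -0.     0.519 -2.012] z ax [-4.e-04 -2.e-04 -1.e+00] t 9.95 w 0.35355769128099146 [ 0.22194228  0.26222494 -4.12297296]
```

```bash
python3 -m jog '[[0,0,0.002,0,0,0],[0,0,0.0008,0,0,0],[0,0,0,0,0,0]]'
python3 -m jog '[[0,0,0.0005,0,0,0],[0,0,0,0,0,0]]'
python3 rem.py '[.449,.2097,.0300]'
```

```text
time_s: 10.25
tool_pos: [0.4516, 0.213, 0.0302]
tcp_rot: [1.151, -2.923, 0.0]
contact_force: [-0.3, -0.3, -3.6]
width: 0.355
time_s: 10.45
tool_pos: [0.4516, 0.213, 0.0301]
tcp_rot: [-1.151, 2.923, -0.0]
contact_force: [-1.1, 0.0, 2.4]
width: 0.355
tool shift [ 0.0042 -0.0007  0.0001] yaw y 2.321 pos [0.4516 0.213  0.0301] q [ 0.308  0.599  2.03  -0.     0.512 -2.012] z ax [ 3.e-04  0.e+00 -1.e+00] t 10.45 w 0.3549290161106008 [-1.14199564  0.01396495  2.35012798]
```

Seated: contact begins at TCP z 0.0301, the same height as the original grip. Releasing.

```bash
python3 -m jog '[[0,0,0,0,0,0],[0,0,0,0,0,0],[0,0,0,0,0,0],[0,0,0,0,0,0],[0,0,0,0,0,0]]' 0.8
python3 -m jog '[[0,0,-0.01,0,0,0],[0,0,-0.02,0,0,0],[0,0,-0.03,0,0,0],[0,0,-0.04,0,0,0],[0,0,-0.04,0,0,0]]'
python3 -m jog '[[-0.04,0,-0.02,0,0,0],[-0.04,0,0,0,0,0],[0,0,0,0,0,0]]'
python3 rem.py '[.449,.2097,.0300]'
```

```text
time_s: 10.95
tool_pos: [0.4516, 0.213, 0.0298]
tcp_rot: [-1.151, 2.923, -0.0]
contact_force: [0.8, -0.2, -0.4]
width: 0.723
time_s: 11.45
tool_pos: [0.4512, 0.2129, 0.1718]
tcp_rot: [1.151, -2.923, 0.0]
contact_force: [0.4, 0.3, 0.3]
width: 0.897
time_s: 11.75
tool_pos: [0.5127, 0.2698, 0.1912]
tcp_rot: [-1.151, 2.919, 0.0]
contact_force: [-0.6, -0.4, -0.3]
width: 0.9
tool shift [ 0.0882 -0.0003  0.1609] yaw y 2.3219 pos [0.5127 0.2698 0.1912] q [ 0.37   0.45   1.704  0.     0.984 -1.952] z ax [ 0.0037  0.0016 -1.    ] t 11.75 w 0.9002056238553923 [-0.56828372 -0.41718375 -0.25053668]
```

```bash
python3 -m jog '[[0.02,0.04,0,0,0,0],[0.02,0.045,0,0,0,0],[0.02,0.045,0,0,0,0],[0.02,0.04,0,0,0,0],[0,0,0,0,0,0]]'
python3 - <<'E'
from ov import *
for n in("scene","top"): cv2.imwrite(f"pics/{n}6.png",viewer.snapshot(n))
a=crop("pics/scene6.png",265,150,90,75,6); 
b=crop("pics/top6.png",160,125,100,75,8)
c=a.copy(); 
draw(c,"scene",hammer(),(.449,.2097,.016,-.821),265,150,6,(0,255,0))
cv2.imwrite("pics/o6.png",a);cv2.imwrite("pics/o6b.png",b);cv2.imwrite("pics/o6c.png",c)
E
```

```text
time_s: 12.25
tool_pos: [0.3311, 0.3377, 0.1903]
tcp_rot: [1.156, -2.92, 0.0]
contact_force: [-0.3, -0.7, 0.1]
width: 0.9
```

View pics/o6.png

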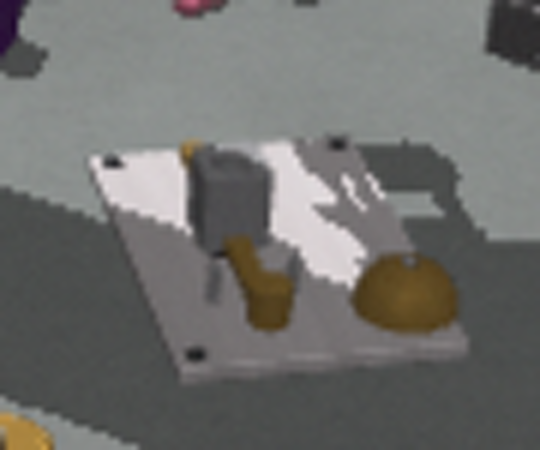

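View pics/o6b.png

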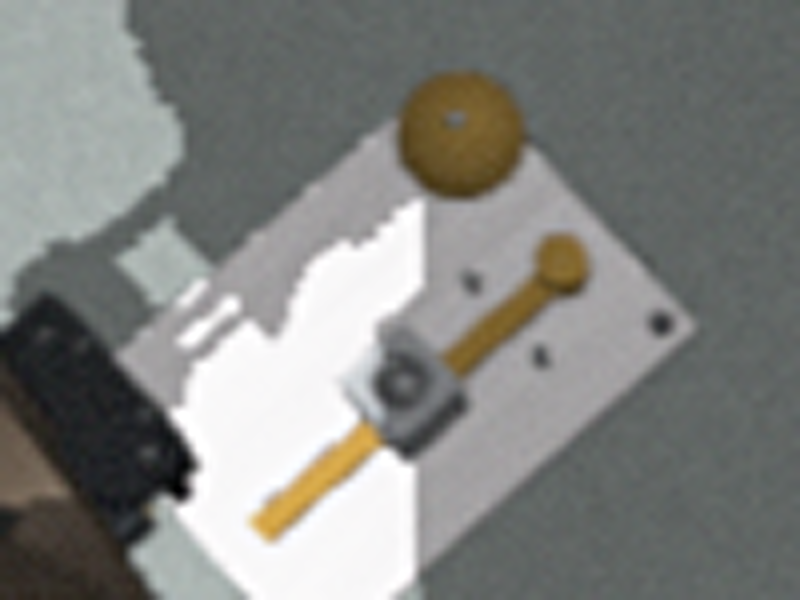

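View pics/o6c.png

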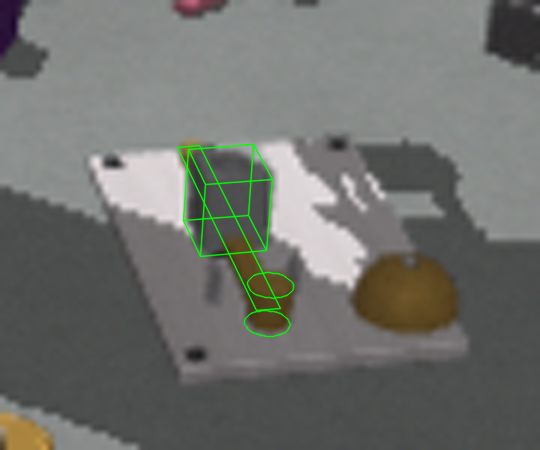

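The hammer is down on its post: the hub is at (403,382) in the top crop, and the head at (562,262) is on the bell side. The bar runs between the pins at (470,283) and (540,357). The model drawn at seat height matches, and the gripper is clear.

Run:
```python
from bench import arm
print(arm.close_job(), arm.get_state()["time_s"])
```

```text
the job is handed in; nothing more can be done
the job is handed in; nothing more can be done
```

I lifted the back-to-front hammer off its post, turned it end for end, put it back on the same post and handed the job in. The last reading before that was at about 12.3 s of the 38 s allowed; no verdict was reported.

- **Lift:** the underside was raised to about 0.10 m, against the 0.056 m needed.
- **Seating:** contact on the way down began at the same tool height as the original grip, so the hammer is fully down.
- **Final pictures:** the head is beside the bell and the arm lies between the two pins. A model of the hammer drawn at seat height matched the picture.
- **Robot clear:** the gripper was open and well away from the hammer.
- **Disagreement along the way:** after the turn, the hub was about 4 mm off the reported tool position. I corrected this from the picture before lowering, and the post went in without noticeable force.
- **Not checked:** I did not look closely at the other hammer at the end. The gripper crossed that side of the bench more than 0.2 m up and never came down near it.

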